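# Zero the dial press and hold the glued printing block under pressure

### The job

A freshly glued printing block stands in the blue dial press. First, with the plunger still up, turn the dial's dark outer ring until its yellow zero mark lies under the resting needle; then push the red palm cap down until the needle stands in the green band (12 on the scale is its middle) and keep it pushed there, never letting the needle enter the red band. Your program finishes while still holding the cap down, with the dial still zeroed, and the bottles and the carton round the press stay standing where they are.

Things in the scene. Friction and masses are not known exactly. Their poses are not given: they have to be found in the camera images.
- press: fixed blue dial press, base plate 130 x 250 x 12 mm; origin under its centre on the table, front = -x (faces the robot at yaw 0), z up. At y = -75 mm: printing block, spring barrel and on top the red palm cap; a blue column and arm behind them (+x), top 84 mm high. At y = +75 mm: the dial on a free-standing round post, 30 mm thick. A thin low tube (top at most 59 mm) joins the two.
- dial_center (a point): centre of the dial at the top of its ring (the bezel), 79.5 mm above the table. The ring is dark, knurled, 54 mm in diameter, 62 to 79.5 mm above the table; grip it across from above at any angle. The white face turns with the ring. The thin black needle does not: at rest it points from the centre to the press's front (-x). One graduation is 0.15 rad, clockwise from above.
- bezel (a joint): angle of the ring, rad: 0 when the yellow zero mark lies under the resting needle; grows clockwise seen from above (turn counter-clockwise to bring a positive value to 0). Starts at 0.5 to 1.4; stops at -0.6 and 1.7. Light friction (0.06 N m), stays where it is left.
- zero_mark (a point): the yellow zero mark on the ring, 24.5 mm from the dial's axis; moves with the ring. Clockwise of it the face has a green band from 10 to 14 graduations and a red band from 17 to 20.
- plunger (a joint): how far the palm cap is pushed down, m: 0 at rest, 0.020 at the bottom. Each millimetre turns the needle clockwise by one graduation, so 0.012 reads 12. Spring: 5 N at the start of the travel plus 0.4 N per mm (about 10 N at 12 mm); it springs back when let go.
- palm_cap: the red palm cap, a round button of 40 mm diameter (flat top 34 mm), 16 mm thick, moving straight down along the vertical; origin at the centre of its underside.
- palm_top (a point): centre of the palm cap's flat top; 128 mm above the table at rest, moves with the cap.
- orange_ink: loose ink bottle with orange-brown ink and black dropper cap, 40 x 41 x 70 mm, behind the press; origin under its centre. Leave alone.
- green_ink: loose ink bottle with green ink and black dropper cap, 40 x 41 x 70 mm, behind the press; origin under its centre. Leave alone.
- gesso: loose white round bottle with a white cap, 45 mm diameter, 66 mm high, behind the press; origin under its centre. Leave alone.
- carton: loose white carton, 54 x 176 x 55 mm (long along its y), left of the press; origin under its centre. Leave alone.

How it is judged:
By the outcome, as a careful person would: the job done as asked, in the order asked, and still so for the second after the job is handed in, while the arm keeps its last pose, push and grip.
It also fails if it takes over 40 s, if anything falls off the work surface, if the arm or the gripper's body presses on something with over 40 N, if the wrist force passes 120 N, or if a joint passes its speed limit or range.

### The arm

A 7-joint arm with a two-finger parallel gripper is mounted at the origin on a cart in front of the work surface, level with it; the furniture and walls round the work are solid. World frame = base frame: x ahead of the robot, y to its left, z up, the work surface at z = 0. Lengths are in mm, angles in rad, forces in N, time in s.
With the tool pointing down it reaches from about 400 to 850 mm from the base axis. Payload 6.9 kg.
Tool frame: the origin (TCP) lies midway between the tips of the shut fingers; the grasp point (between the pads) lies 19 mm behind it; z points along the fingers, y is the line along which they close (so a half turn about z gives the same grasp; the last joint's range is limited). The gripper opens to 85 mm and grips with 20 to 120 N. Pads are 22 mm wide; open, the fingers measure 114 mm over their backs; the gripper's body (76 mm by 85 mm) begins 54 mm behind the grasp point. The pads swing forward as they close: fully open they stand 13 mm farther back than shut.
Start: joints at [1.407, 0.507, -0.238, 1.5, 0.126, 1.149, -0.155], TCP at [166.557, -602.387, 231.275] pointing down, gripper open.
Joint ranges: [-3.08, 3.08], [-0.24, 2.05], [-1.43, 1.35], [0, 2.5], [-1.52, 4.66], [0.17, 1.96], [-2.89, 2.89]. Speed limits (rad/s): [2.39, 2.39, 3.14, 3.14, 3.14, 3.14, 3.14].

### API

Orientations are given as a rotation vector (axis times angle).
In Python, from cell import arm gives the robot as it stands. The module is installed in compiled form; this text tells all that it offers.
- The arm moves only by the shell command python3 -m creep 'ROWS' [FORCE]. ROWS is JSON, a list of rows, each a list of 7 numbers: the finger opening in m, from 0 to 0.0854, then the shift along the world's x, y, z in m, then the turn, a rotation vector about the world's x, y, z in rad. In form: [[claw, tx, ty, tz, ax, ay, az], ...]. A call has 1 to 10 rows; each row shifts and turns the commanded pose from where the row before left it; what a row does not reach is not made up. A row lasts 1/10 s, in which the tool goes at most 50 mm and 8.59 degrees, less where a joint would pass 70% of its speed; a pose out of reach is approached as far as the arm can. A call is refused whole if a number of a shift passes 0.05 or a number of a turn 0.15, either way. A call with a gripper value outside its range is refused whole. The fingers move at their own pace and stop on an object; FORCE is the grip in N (left out, the last holds). Time passes only in rows, so rows that do not move let the fingers close. It gives the time, the measured TCP pose, the force, the opening and the grip force at its end, in the units of the state.
- arm.read_state(): the state, without advancing time (a new reading comes with each control period).
- arm.get_image(name): name is "scene" or "top" or "wrist"; returns a dict with "pixels" (384x512x3 uint8, red, green, blue), "intrinsics" (3x3 intrinsics, pixels), "distortion" ([k1, k2, p1, p2, k3] as OpenCV has them; the pictures are not rectified), "cam_to_world" (4x4, takes a point from camera to world coordinates); the wrist camera has in their place "tool_from_camera" (4x4, takes a point from camera to tool coordinates, whose origin is the TCP and whose axes are the flange's). Camera axes: x right, y up, looking along -z (the intrinsics and any distortion apply to the point x, -y, -z); pixel columns grow to the right and rows downward; lengths in mm; the calibration is good to about 2 mm. A picture is of the moment at which its call begins: read the wrist's pose just before it. There is no depth.
- arm.job_done(): hands the job in; it is judged then, once.
The state is a dict: "time_s": time; "joint_pos": joint angles; "qvel": joint speeds; "joint_efforts": joint torques, N m; "position": TCP position; "tool_rot": TCP orientation; "force": force on the tool from outside, world axes, zero at the start; "ft_torque": the same for the moment, N m; "width": finger opening in mm; "grip_force": force on a finger pad.
Only numpy, scipy, OpenCV 4.12 (cv2) and the standard library are available. Lean on these libraries where they do the work, as an engineer would, in place of code of your own. Each camera call takes 0.05 s, during which the arm holds its last target. There are 200 camera calls.

## Working session

There is one attempt and no reset: what is moved stays moved. The work goes in short steps, Python scripts to look and compute and a shell command to move; the robot and the scene stay as the last step left them, time stands still between calls to the robot, and variables do not carry over. Pictures are saved under pics/ and viewed, at most 10 in all, crops included, and the job is handed in when it is done.

```bash
mkdir -p pics; cat > h.py <<'E'
import numpy as np, cv2
from cell import arm
def grab(n,f):
    s=arm.read_state(); d=arm.get_image(n); cv2.imwrite('pics/'+f,d['pixels'][:,:,::-1])
    if n=='wrist':
        T=np.eye(4); T[:3,:3]=cv2.Rodrigues(np.array(s['tool_rot'],float))[0]; T[:3,3]=s['position']
        d['cam_to_world']=T@np.array(d['tool_from_camera'])
    return d
def onplane(d,uv,z):
    p=cv2.undistortPoints(np.array(uv,float).reshape(-1,1,2),np.array(d['intrinsics']),np.array(d['distortion'])).reshape(-1,2)
    M=np.array(d['cam_to_world']); r=np.c_[p[:,0],-p[:,1],-np.ones(len(p))]@M[:3,:3].T; o=M[:3,3]
    return o+r*((z-o[2])/r[:,2])[:,None]
E
python3 - <<'E'
from h import *
a=grab('top','top0.png');b=grab('scene','sc0.png')
cv2.imwrite('pics/both.png',cv2.resize(np.hstack([a['pixels'],b['pixels']])[:,:,::-1],(800,300)))
print(arm.read_state())
for d in(a,b):print(np.array(d['cam_to_world'])[:3,3])
E
```

```text
{'time_s': 0.1, 'joint_pos': array([ 1.40651698,  0.5082346 , -0.23755283,  1.50104752,  0.12575283,
        1.14891531, -0.15480803]), 'qvel': array([ 0.00045237, -0.00036259, -0.00134307, -0.00222119, -0.00164143,
        0.00129773, -0.00042577]), 'joint_efforts': array([-4.11030720e-03, -6.21836901e+01, -2.19422914e+00, -2.50204808e+01,
        1.25631553e-02,  7.80329690e-03, -4.40294320e-05]), 'position': array([ 166.3746916 , -601.97080552,  230.52421188]), 'tool_rot': array([-3.11147650e+00, -4.22342641e-01,  4.51881524e-04]), 'force': array([ 0.86572969, -0.04987633,  0.23828223]), 'ft_torque': array([-0.01519597, -0.02519051,  0.00425923]), 'grip_force': 0.0, 'width': 85.85708618860102}
[ 429.72468904   57.37678379 1041.34559869]
[185.92140354 730.74782493 675.44282696]
```

View pics/top0.png

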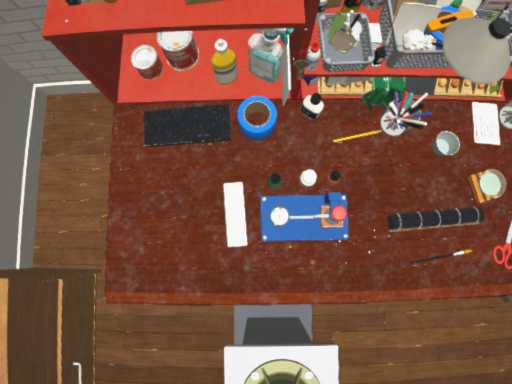

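View pics/sc0.png

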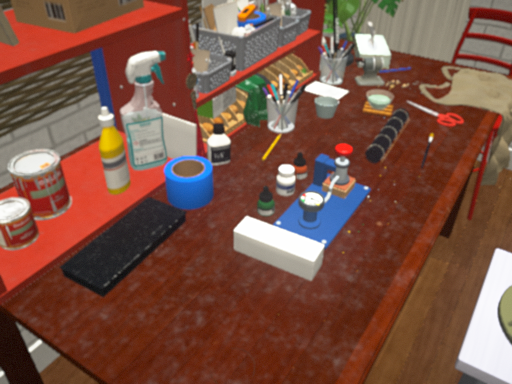

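The top view shows the press plate at about (262–348, 195–240), the dial at (280,216), the red cap at (339,213), the bottles behind it at (276–335, 178) and the carton at (235,214). The scene view agrees, and the arm is out of the way.

```bash
python3 - <<'E'
from h import *
d=grab('top','t1.png');im=d['pixels'];h=cv2.cvtColor(im,cv2.COLOR_RGB2HSV)
roi=np.zeros(im.shape[:2],np.uint8);roi[188:246,255:355]=1
def big(m):
    c,_=cv2.findContours((m*roi).astype(np.uint8),0,1);return max(c,key=cv2.contourArea)
H,S,V=[h[...,i].astype(int) for i in range(3)]
b=big((H>100)&(H<125)&(S>130));P=onplane(d,cv2.convexHull(b).reshape(-1,2),12)[:,:2].astype(np.float32)
print('plate',cv2.minAreaRect(P))
r=big(((H<6)|(H>174))&(S>150)&(V>150));c,_=cv2.minEnclosingCircle(r);print('cap',c,onplane(d,[c],128))
w=big((S<60)&(V>170));c,rad=cv2.minEnclosingCircle(w);print('face',c,rad,onplane(d,[c],78))
cv2.imwrite('pics/c1.png',cv2.resize(im[175:260,190:360,::-1],None,fx=4.5,fy=4.5,interpolation=2))
E
```

```text
plate ((515.0819091796875, -72.54718017578125), (135.1354217529297, 246.72390747070312), 0.24542775750160217)
cap (338.60400390625, 213.22000122070312) [[ 510.74569366 -146.48021152  128.        ]]
face (299.41229248046875, 215.5) 28.627132415771484 [[510.71466912 -51.73155244  78.        ]]
```

View pics/c1.png

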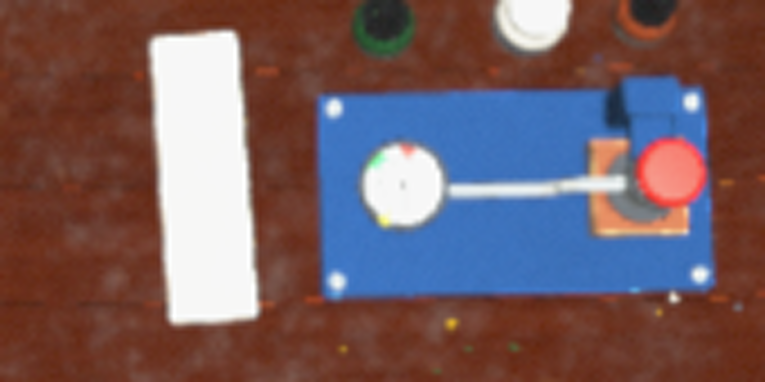

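```bash
python3 -m creep '[[0.0854,0.02,0.04,0,0,0,0.075],[0.0854,0.025,0.043,0,0,0,0.075],[0.0854,0.025,0.043,0,0,0,0.075],[0.0854,0.025,0.043,0,0,0,0.075],[0.0854,0.025,0.043,0,0,0,0.075],[0.0854,0.025,0.043,0,0,0,0.075],[0.0854,0.025,0.043,0,0,0,0.075],[0.0854,0.025,0.043,0,0,0,0.075],[0.0854,0.025,0.043,0,0,0,0.075],[0.0854,0.025,0.043,0,0,0,0.075]]'
```

```text
time_s: 1.15
position: [412.1, -173.6, 231.4]
tool_rot: [2.74, 1.537, -0.0]
force: [1.5, -1.3, -0.0]
width: 85.5
grip_force: 0.0
```

```bash
python3 -m creep '[[0.0854,0.025,0.043,0,0,0,0.075],[0.0854,0.025,0.043,0,0,0,0.075],[0.0854,0.025,0.043,0,0,0,0.075],[0.0854,0.02,0.035,0,0,0,0.075],[0.0854,0,0,0,0,0,0],[0.0854,0,0,0,0,0,0]]'
python3 - <<'E'
from h import *
d=grab('wrist','w0.png');print(arm.read_state()['joint_pos'],np.array(d['cam_to_world'])[:3])
s=arm.read_state();print(cv2.Rodrigues(s['tool_rot'])[0][:,1])
E
```

```text
time_s: 1.75
position: [506.4, -10.6, 230.8]
tool_rot: [-2.48, -1.928, 0.001]
force: [0.3, -1.1, 0.4]
width: 85.6
grip_force: 0.0
[ 0.4684771   0.37729952 -0.69528599  1.80267453  0.27408884  1.06128869
 -0.57942734] [[ 9.69022829e-01  2.38213062e-01  6.51866171e-02  5.23157034e+02]
 [-2.46967671e-01  9.36050579e-01  2.50631769e-01  5.38479324e+01]
 [-1.31420951e-03 -2.58966893e-01  9.65885304e-01  3.74288807e+02]]
[ 0.96851181 -0.24896515 -0.00110839]
```

View pics/w0.png

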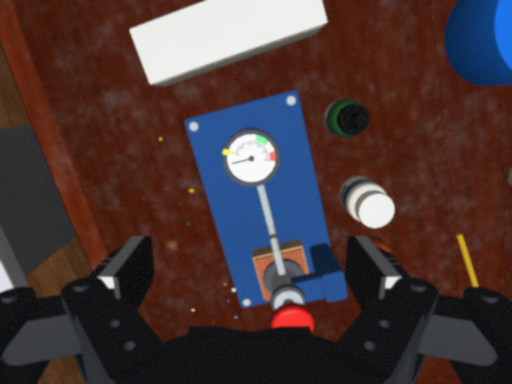

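The wrist view shows the dial at about (250,157), its yellow mark at (228,153) and the needle pointing to about (232,163). The ring is turned clockwise of zero.

```bash
cat >> h.py <<'E'
def dial(d,yaw,x0,y0,r=34,zf=79):
    im=d['pixels'];h=cv2.cvtColor(im,cv2.COLOR_RGB2HSV);H,S,V=[h[...,i].astype(int) for i in range(3)]
    roi=np.zeros(im.shape[:2],np.uint8);cv2.circle(roi,(x0,y0),r,1,-1)
    blue=(H>100)&(H<125)&(S>130)
    disc=cv2.morphologyEx(((~blue)*roi).astype(np.uint8),cv2.MORPH_OPEN,np.ones((13,13),np.uint8))
    c=max(cv2.findContours(disc,0,1)[0],key=cv2.contourArea);e=cv2.fitEllipse(c)
    white=((V>120)|(S>120))&(~blue)&(roi>0)
    m=cv2.morphologyEx(white.astype(np.uint8),cv2.MORPH_OPEN,np.ones((9,9),np.uint8))
    c2=max(cv2.findContours(m,0,1)[0],key=cv2.contourArea);e2=cv2.fitEllipse(c2)
    y=(H>20)&(H<34)&(S>120)&(V>120)&(roi>0);v,u=np.nonzero(y)
    Y=onplane(d,[(u.mean(),v.mean())],zf)[0];C1=onplane(d,[e[0]],zf)[0];C2=onplane(d,[e2[0]],zf)[0]
    print('outer',e,C1,'\nface',e2,C2,'\nyel',len(u),u.mean(),v.mean(),Y)
    for C in(C1,C2):
        q=Y-C;a=np.arctan2(q[1],q[0]); b=(np.pi+yaw-a+np.pi)%(2*np.pi)-np.pi
        print('bezel',b,'r',np.hypot(*q[:2]))
E
python3 - <<'E'
from h import *
d=grab('wrist','w1.png');im=d['pixels']
h=cv2.cvtColor(im,cv2.COLOR_RGB2HSV);H,S,V=[h[...,i].astype(int) for i in range(3)]
m=((H>100)&(H<125)&(S>130)).astype(np.uint8);m[:,400:]=0
c=max(cv2.findContours(m,0,1)[0],key=cv2.contourArea)
r=cv2.minAreaRect(onplane(d,c.reshape(-1,2),12)[:,:2].astype(np.float32));print('plate',r)
sc=onplane(d,[(194,127),(291,101),(246,302)],13);print(sc)
ax=sc[2]-sc[0];print('yaw',np.arctan2(ax[0],-ax[1]))
dial(d,np.arctan2(ax[0],-ax[1]),250,157)
red=(((H<6)|(H>174))&(S>150)&(V>120)).astype(np.uint8);red[:295]=0
cr=max(cv2.findContours(red,0,1)[0],key=cv2.contourArea);print(cv2.boundingRect(cr))
cv2.imwrite('pics/c2.png',cv2.resize(im[110:205,195:305,::-1],None,fx=6,fy=6,interpolation=2))
E
```

```text
plate ((517.9508056640625, -80.34226989746094), (139.73843383789062, 267.8504638671875), 0.4393079876899719)
[[ 456.49704977   41.10717478   13.        ]
 [ 566.60141758   41.5832047    13.        ]
 [ 456.24597656 -188.4760103    13.        ]]
yaw -0.0010936040924362403
outer ((250.79273986816406, 155.63803100585938), (57.65038299560547, 58.29713821411133), 155.04530334472656) [511.912301     4.98419154  79.        ] 
face ((250.73760986328125, 155.90757751464844), (48.961856842041016, 50.05513000488281), 90.342041015625) [511.80063222   4.75340004  79.        ] 
yel 21 225.38095238095238 149.95238095238096 [490.59272774  15.92868879  79.        ]
bezel 0.47318037830959225 r 23.964687025101014
bezel 0.483872842596587 r 23.972114869060366
(271, 305, 44, 26)
```

View pics/c2.png

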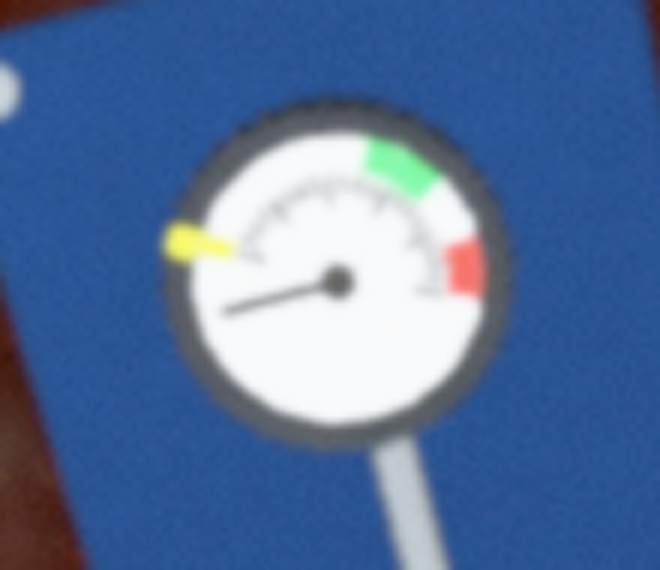

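```bash
python3 - <<'E'
from h import *
d=arm.get_image('top');print(onplane(d,[(279.5,216.3)],79))
E
python3 -m creep '[[0.0854,0.0055,0.014,0,0,0,0],[0.0854,0,0,-0.03,0,0,0],[0.0854,0,0,-0.03,0,0,0],[0.0854,0,0,-0.03,0,0,0],[0.0854,0,0,-0.03,0,0,0],[0.0854,0,0,-0.02,0,0,0],[0.0854,0,0,0,0,0,0],[0.0854,0,0,0,0,0,0]]'
```

```text
[[509.25570192   1.75951186  79.        ]]
time_s: 2.7
position: [512.0, 1.7, 91.7]
tool_rot: [2.484, 1.924, -0.001]
force: [0.7, 0.6, -0.0]
width: 85.5
grip_force: 0.0
```

```bash
python3 -m creep '[[0.0854,-0.001,0.001,-0.018,0,0,0],[0.0854,0,0,-0.018,0,0,0],[0.0854,0,0,0,0,0,0],[0.052,0,0,0,0,0,0],[0.052,0,0,0,0,0,0],[0.052,0,0,0,0,0,0],[0.052,0,0,0,0,0,0],[0.045,0,0,0,0,0,0],[0.045,0,0,0,0,0,0]]' 25
```

```text
time_s: 3.6
position: [511.7, 3.6, 56.8]
tool_rot: [2.481, 1.925, 0.002]
force: [-2.1, -1.0, 6.9]
width: 53.5
grip_force: 24.9
```

```bash
python3 -m creep '[[0.045,0,0,0,0,0,0.09],[0.045,0,0,0,0,0,0.1],[0.045,0,0,0,0,0,0.1],[0.045,0,0,0,0,0,0.1],[0.045,0,0,0,0,0,0.1],[0.045,0,0,0,0,0,0],[0.045,0,0,0,0,0,0],[0.045,0,0,0,0,0,0]]'
python3 -m creep '[[0.0854,0,0,0,0,0,0],[0.0854,0,0,0,0,0,0],[0.0854,0,0,0,0,0,0],[0.0854,0,0,0,0,0,0],[0.0854,0,0,0.03,0,0,0],[0.0854,0,0,0.045,0,0,0],[0.0854,0,0,0.045,0,0,0],[0.0854,0,0,0.045,0,0,0],[0.0854,0,0,0,0,0,0],[0.0854,0,0,0,0,0,0]]'
python3 - <<'E'
from h import *
d=grab('wrist','w2.png');im=d['pixels']
h=cv2.cvtColor(im,cv2.COLOR_RGB2HSV);y=(h[...,0]>20)&(h[...,0]<34)&(h[...,1]>120)&(h[...,2]>120)
p=cv2.projectPoints
M=np.linalg.inv(np.array(d['cam_to_world']));q=M[:3,:3]@np.array([511.5,3.5,79])+M[:3,3];q=q*[1,-1,-1]
uv=p(q.reshape(1,1,3),np.zeros(3),np.zeros(3),np.array(d['intrinsics']),np.array(d['distortion']))[0].ravel();print(uv)
x0,y0=[int(round(t)) for t in uv]
dial(d,0,x0,y0)
cv2.imwrite('pics/c3.png',cv2.resize(im[max(0,y0-50):y0+50,max(0,x0-55):x0+55,::-1],None,fx=6,fy=6,interpolation=2));print(max(0,x0-55),max(0,y0-50))
E
```

```text
time_s: 4.4
position: [511.4, 3.6, 56.8]
tool_rot: [1.94, 2.469, 0.001]
force: [-1.7, -0.5, 9.0]
width: 53.3
grip_force: 25.7
time_s: 5.4
position: [511.4, 3.4, 221.1]
tool_rot: [1.94, 2.468, 0.001]
force: [-0.0, -1.7, -0.4]
width: 85.4
grip_force: 0.0
[248.30225724 176.65525974]
outer ((248.3927459716797, 174.96385192871094), (58.70707702636719, 59.340755462646484), 23.371990203857422) [511.20962228   5.04893876  79.        ] 
face ((248.5576171875, 175.32656860351562), (49.08683776855469, 51.13151931762695), 93.7309799194336) [511.43424062   4.75647243  79.        ] 
yel 31 223.03225806451613 169.5483870967742 [487.77785962   4.5329029   79.        ]
bezel -0.022019361623355493 r 23.437444280128336
bezel -0.009450425632914872 r 23.65743742764324
193 127
```

View pics/c3.png

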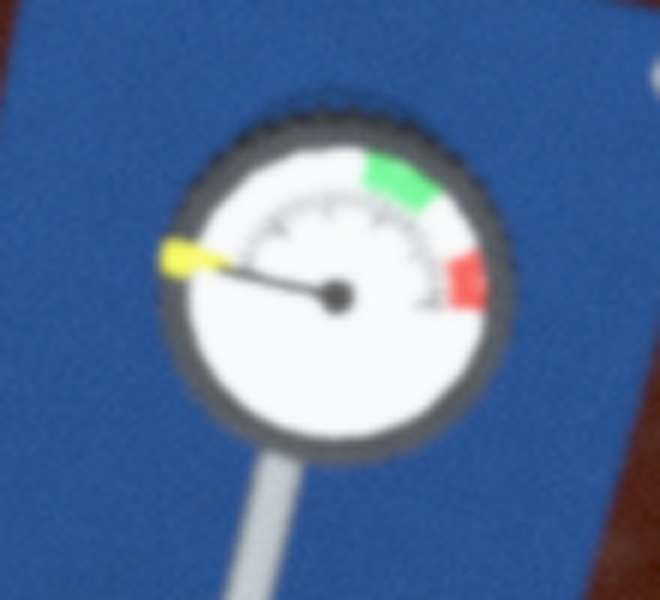

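The needle lies along the yellow mark: the needle tip is at (230,268) and the mark at (180,257) in the crop, within 0.02 rad. Next I go to the cap with the fingers shut.

```bash
python3 -m creep '[[0,0,-0.04,0,0,0,-0.06],[0,0,-0.04,0,0,0,-0.06],[0,0,-0.04,0,0,0,-0.06],[0,0,-0.031,0,0,0,-0.06],[0,0,0,0,0,0,0],[0,0,0,-0.03,0,0,0],[0,0,0,-0.03,0,0,0],[0,0,0,-0.02,0,0,0],[0,0,0,0,0,0,0],[0,0,0,0,0,0,0]]'
python3 - <<'E'
from h import *
d=grab('wrist','w3.png');print(d['intrinsics'])
M=np.linalg.inv(np.array(d['cam_to_world']));
for P in((511.3,4.5,79),(511,-147,128)):
    q=(M[:3,:3]@np.array(P)+M[:3,3])*[1,-1,-1]
    print(cv2.projectPoints(q.reshape(1,1,3),np.zeros(3),np.zeros(3),np.array(d['intrinsics']),np.array(d['distortion']))[0].ravel())
E
```

```text
time_s: 6.45
position: [510.7, -146.5, 139.8]
tool_rot: [-2.219, -2.221, 0.001]
force: [0.4, 0.1, 1.2]
width: -0.0
grip_force: 0.0
[[322.661896     0.         249.14252859]
 [  0.         322.661896   187.67404498]
 [  0.           0.           1.        ]]
[249.75249191 -51.88502835]
[249.00175946 235.01294142]
```

View pics/w3.png

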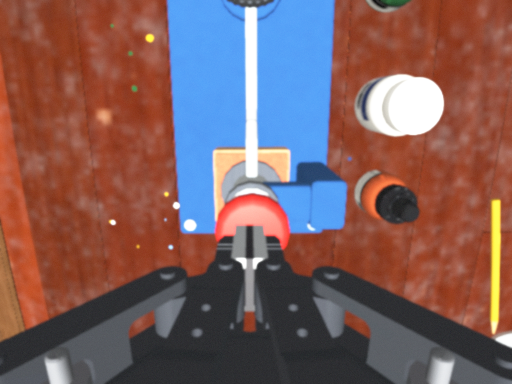

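The cap, at about (252,222), is centred under the shut fingertips at (249,235). The dial is just out of frame at the top. I descend until the force shows contact.

```bash
for i in 1; do :; done; python3 -m creep '[[0,0,0,-0.006,0,0,0],[0,0,0,-0.003,0,0,0],[0,0,0,0,0,0,0],[0,0,0,0,0,0,0]]'; python3 -m creep '[[0,0,0,-0.002,0,0,0],[0,0,0,0,0,0,0],[0,0,0,0,0,0,0]]';  python3 -m creep '[[0,0,0,-0.002,0,0,0],[0,0,0,0,0,0,0],[0,0,0,0,0,0,0]]'; python3 -m creep '[[0,0,0,-0.002,0,0,0],[0,0,0,0,0,0,0],[0,0,0,0,0,0,0]]'
```

```text
time_s: 6.9
position: [511.1, -147.4, 131.5]
tool_rot: [2.222, 2.22, 0.0]
force: [-0.6, 0.6, -0.4]
width: 0.2
grip_force: 0.0
time_s: 7.2
position: [511.0, -147.4, 129.3]
tool_rot: [-2.223, -2.22, 0.0]
force: [-0.3, -1.0, -0.8]
width: -0.1
grip_force: 0.0
time_s: 7.5
position: [511.3, -147.4, 127.6]
tool_rot: [2.222, 2.22, 0.0]
force: [0.2, -1.0, 3.9]
width: -0.1
grip_force: 2.2
time_s: 7.8
position: [511.3, -147.4, 125.6]
tool_rot: [2.222, 2.22, 0.0]
force: [-0.7, -0.6, 4.5]
width: 0.1
grip_force: 2.6
```

```bash
python3 -m creep '[[0,0,0,-0.002,0,0,0],[0,0,0,-0.002,0,0,0],[0,0,0,-0.002,0,0,0],[0,0,0,-0.002,0,0,0],[0,0,0,-0.0015,0,0,0],[0,0,0,0,0,0,0],[0,0,0,0,0,0,0],[0,0,0,0,0,0,0]]'
python3 - <<'E'
from h import *
d=grab('scene','s2.png');print(arm.read_state()['position'],arm.read_state()['force'])
a=cv2.resize(d['pixels'][175:235,270:370,::-1],None,fx=7,fy=7,interpolation=2)
cv2.imwrite('pics/c4.png',a)
E
```

```text
time_s: 8.6
position: [511.3, -147.4, 116.4]
tool_rot: [2.222, 2.22, 0.0]
force: [-1.6, 0.6, 8.5]
width: 0.1
grip_force: 4.4
[ 511.28310478 -147.40580875  116.4208476 ] [-1.65416067 -0.5906614   9.24117776]
```

View pics/c4.png

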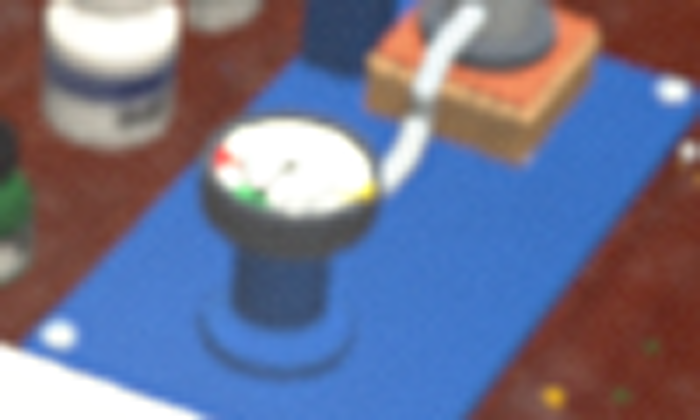

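The scene crop shows the hub at about (290,165), with a faint needle running toward the green band at (250,195). I check this with higher contrast, averaging several frames.

```bash
python3 - <<'E'
from h import *
a=np.mean([arm.get_image('scene')['pixels'][188:210,297:327,::-1].astype(float) for _ in range(8)],0)
a=cv2.resize(a.clip(0,255).astype(np.uint8),None,fx=22,fy=22,interpolation=cv2.INTER_CUBIC)
cv2.imwrite('pics/c5.png',np.clip((a.astype(float)-90)*1.6,0,255).astype(np.uint8))
s=arm.read_state();print(s['position'],s['force'],s['time_s'])
E
```

```text
[ 511.28716523 -147.40148718  116.44234197] [-2.34942182  0.24213599  9.03766802] 9.05
```

View pics/c5.png

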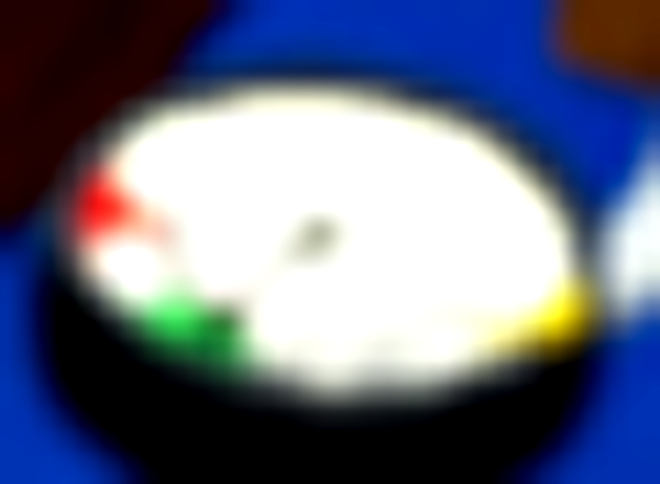

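The needle tip, the dark spot at (225,320), stands in the green band but slightly toward its low end. I push about 0.7 mm further and hand in.

```bash
python3 -m creep '[[0,0,0,-0.0007,0,0,0],[0,0,0,0,0,0,0],[0,0,0,0,0,0,0],[0,0,0,0,0,0,0]]'
python3 -c "
from cell import arm
print(arm.job_done())"
```

```text
time_s: 9.45
position: [511.3, -147.4, 115.8]
tool_rot: [2.222, 2.22, 0.0]
force: [-2.6, -0.5, 8.3]
width: -0.4
grip_force: 4.5
the job is handed in; nothing more can be done
None
```

The job is handed in at 9.45 s: the dial was zeroed to within about 0.02 rad before the push, and the cap is held about 12 mm down. The needle was last seen in the green band just before a final 0.7 mm push, and nothing around the press was touched.

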